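# Find the tin that rattles and hold it out

### The job

In one of the three blue tins the brass ball was packed without its foam and rattles: going from the robot's left to its right, pick up each tin in turn, shake it briskly clear of the bench, and set it gently back down upright. Then hold the one that rattles out over the middle of the green hand-over pad, upright and still, about 15 cm above it, and finish while still holding it there, with the two quiet tins standing on the bench (a rattling right-hand tin may stay in the gripper). Leave everything else on the bench alone.

Things in the scene. Friction and masses are not known exactly. Their poses are not given: they have to be found in the camera images.
- tin_left_centre (a point): the left of three alike closed oblong blue tins with a bright band round the lid and a pale label on it (left: +y), 112 long x 52 wide x 60 tall, about 375 g in all, standing flat, lid up. The point is its centre, 30 above its underside; x runs along its length, y across it, z up. Each tin holds a 175 g brass ball; which one is loose changes from run to run and cannot be seen
- tin_middle_centre (a point): the middle of three alike closed oblong blue tins with a bright band round the lid and a pale label on it (left: +y), 112 long x 52 wide x 60 tall, about 375 g in all, standing flat, lid up. The point is its centre, 30 above its underside; x runs along its length, y across it, z up. In two tins the ball is held fast in foam at the middle; the loose one rolls freely along its tin, 72 from end to end
- tin_right_centre (a point): the right of three alike closed oblong blue tins with a bright band round the lid and a pale label on it (left: +y), 112 long x 52 wide x 60 tall, about 375 g in all, standing flat, lid up. The point is its centre, 30 above its underside; x runs along its length, y across it, z up. Shaken along its length, a loose ball jolts the tool, and the balance shifts to the end where it rests. Tins weigh alike within 20 %
- pad_centre (a point): green hand-over pad with a white square in its middle, 110 x 110 x 3 thick, fixed flat on the bench beyond the tins, square to the bench. The point is the centre of its top face
- marker_centre (a point): bystander, to be left alone: black and grey marker pen, 125 x 14 x 14, lying between the left and the middle tin. The point is its centre
- prism_centre (a point): bystander, to be left alone: clear glass bar, 120 x 18 x 18, lying between the middle and the right tin. The point is its centre. Not listed: an air-duster can (200 tall), a white jar (120 tall), a glass bowl and a roll of tape, standing outside the tins and the pad, at least 40 clear of them; leave them alone too
Not all that is in view belongs to the job. What is shaped like the part that bears tin_middle_centre but orange is not meant.

How it is judged:
On the way, in this order (a step that is already met when the one before it is completed fails the run):
1. the left tin is lifted (centre over 70 mm up) and shaken (faster than 0.15 m/s or 1 rad/s; a loose ball in it has rolled over 10 mm from the middle) (height (world z) of tin_left_centre above 0.07 m and (not (distance between ball_c0 and tin_left_centre below 0.06 m) or x of ball_c0 in the frame of tin_left_centre above 0.01 m or x of ball_c0 in the frame of tin_left_centre below -0.01 m) and (linear speed of tin_left above 0.15 m/s or angular speed of tin_left above 1 rad/s)), for 0.05 s.
2. the middle tin is lifted (centre over 70 mm up) and shaken (faster than 0.15 m/s or 1 rad/s; a loose ball in it has rolled over 10 mm from the middle) (height (world z) of tin_middle_centre above 0.07 m and (not (distance between ball_c0 and tin_middle_centre below 0.06 m) or x of ball_c0 in the frame of tin_middle_centre above 0.01 m or x of ball_c0 in the frame of tin_middle_centre below -0.01 m) and (linear speed of tin_middle above 0.15 m/s or angular speed of tin_middle above 1 rad/s)), for 0.05 s.
3. the right tin is lifted (centre over 70 mm up) and shaken (faster than 0.15 m/s or 1 rad/s; a loose ball in it has rolled over 10 mm from the middle) (height (world z) of tin_right_centre above 0.07 m and (not (distance between ball_c0 and tin_right_centre below 0.06 m) or x of ball_c0 in the frame of tin_right_centre above 0.01 m or x of ball_c0 in the frame of tin_right_centre below -0.01 m) and (linear speed of tin_right above 0.15 m/s or angular speed of tin_right above 1 rad/s)), for 0.05 s.
At the end, for the whole second after the job is handed in: The tin with the loose ball is held in the fingers (over 1 N), at rest, within 35 mm of the pad's middle seen from above, its centre 100 to 250 mm above the bench, tilted less than 0.2 rad; the other two tins stand upright (within 0.1 rad) on the bench, at rest and let go (((distance between ball_c0 and tin_left_centre below 0.06 m and (horizontal distance between tin_left_centre and pad_centre below 0.035 m and height (world z) of tin_left_centre between 0.1 and 0.25 m and angle between tin_left_centre's own z axis and vertical below 0.2 rad and linear speed of tin_left below 0.03 m/s and contact force between tin_left and the fingers above 1 N) and (height (world z) of tin_middle_centre below 0.035 m and angle between tin_middle_centre's own z axis and vertical below 0.1 rad and linear speed of tin_middle below 0.02 m/s and contact force between tin_middle and the fingers below 0.05 N) and (height (world z) of tin_right_centre below 0.035 m and angle between tin_right_centre's own z axis and vertical below 0.1 rad and linear speed of tin_right below 0.02 m/s and contact force between tin_right and the fingers below 0.05 N)) or (distance between ball_c0 and tin_middle_centre below 0.06 m and (horizontal distance between tin_middle_centre and pad_centre below 0.035 m and height (world z) of tin_middle_centre between 0.1 and 0.25 m and angle between tin_middle_centre's own z axis and vertical below 0.2 rad and linear speed of tin_middle below 0.03 m/s and contact force between tin_middle and the fingers above 1 N) and (height (world z) of tin_left_centre below 0.035 m and angle between tin_left_centre's own z axis and vertical below 0.1 rad and linear speed of tin_left below 0.02 m/s and contact force between tin_left and the fingers below 0.05 N) and (height (world z) of tin_right_centre below 0.035 m and angle between tin_right_centre's own z axis and vertical below 0.1 rad and linear speed of tin_right below 0.02 m/s and contact force between tin_right and the fingers below 0.05 N)) or (distance between ball_c0 and tin_right_centre below 0.06 m and (horizontal distance between tin_right_centre and pad_centre below 0.035 m and height (world z) of tin_right_centre between 0.1 and 0.25 m and angle between tin_right_centre's own z axis and vertical below 0.2 rad and linear speed of tin_right below 0.03 m/s and contact force between tin_right and the fingers above 1 N) and (height (world z) of tin_left_centre below 0.035 m and angle between tin_left_centre's own z axis and vertical below 0.1 rad and linear speed of tin_left below 0.02 m/s and contact force between tin_left and the fingers below 0.05 N) and (height (world z) of tin_middle_centre below 0.035 m and angle between tin_middle_centre's own z axis and vertical below 0.1 rad and linear speed of tin_middle below 0.02 m/s and contact force between tin_middle and the fingers below 0.05 N)))); the arm keeps its last pose, push and grip.
It fails at once if a tin is dropped or slammed down (faster than 0.5 m/s close to the bench) ((height (world z) of tin_left_centre below 0.045 m and linear speed of tin_left above 0.5 m/s) or (height (world z) of tin_middle_centre below 0.045 m and linear speed of tin_middle above 0.5 m/s) or (height (world z) of tin_right_centre below 0.045 m and linear speed of tin_right above 0.5 m/s)).
It fails at once if one of the other things on the bench is pushed more than 30 mm from its place (distance of any of duster_c0, jar_c0, marker_c0, prism_c0, bowl_c0, tape_c0 from where it was at the start of the episode above 0.03 m).
It also fails if it takes over 72 s, if anything falls off the work surface, if the arm or the gripper's body presses on something with over 40 N, if the wrist force passes 120 N, or if a joint passes its speed limit or range.

### The arm

A 7-joint arm with a two-finger parallel gripper is mounted at the origin on the work surface. World frame = base frame: x ahead of the robot, y to its left, z up, the work surface at z = 0. Lengths are in m, angles in rad, forces in N, time in s.
With the tool pointing down it reaches from about 0.425 to 0.875 m from the base axis. Payload 8.4 kg.
Tool frame: the origin (TCP) lies on the centre line of the jaws, within the pads' length; the fingertips stand 22 mm ahead of it and the grasp point (between the pads) lies 3 mm ahead of it; z points along the fingers, y is the line along which they close (so a half turn about z gives the same grasp; the last joint's range is limited). The gripper opens to 87 mm and grips with 3 to 60 N. Pads are 19 mm wide; open, the fingers measure 117 mm over their backs; the gripper's body (75 mm by 190 mm) begins 51 mm behind the grasp point.
Start: joints at [1.058, 0.333, 0.04, 1.465, -0.013, 1.343, -0.059], TCP at [0.261, -0.595, 0.245] pointing down, gripper open.
Joint ranges: [-2.58, 2.58], [-0.38, 2.09], [-1.3, 1.39], [0.25, 2.4], [-1.5, 4.64], [0.08, 2.09], [-2.65, 2.65]. Speed limits (rad/s): [2.22, 2.22, 2.79, 2.79, 3.14, 3.14, 3.14].

### API

Orientations are given as a rotation vector (axis times angle).
In Python, from plant import sensors, imaging, order, models gives the robot as it stands.
- The arm moves only by the shell command python3 -m jog 'ROWS' [FORCE]. ROWS is text: rows parted by semicolons, each of 7 numbers parted by spaces: the shift along the tool's x, y, z scaled (see below), then the turn, a rotation vector about the tool's x, y, z scaled (see below), then the closure, from -1 (fully open) to 1 (shut), so that 0 is half open. In form: x y z wx wy wz claw; .... A call has 1 to 12 rows; each row shifts and turns the commanded pose from where the row before left it, along the tool's axes as they then stand; what a row does not reach is not made up. The controller multiplies each number of a shift by 0.06 m and each number of a turn by 120 degrees. A row lasts 1/8 s, in which the tool goes at most 62.5 mm and 10.7 degrees, less where a joint would pass 70% of its speed; a pose out of reach is approached as far as the arm can. A call with a number of a shift or a turn outside -1 to 1 is refused whole. A call with a gripper value outside its range is refused whole. The fingers move at their own pace and stop on an object; FORCE is the grip in N (left out, the last holds). Time passes only in rows, so rows that do not move let the fingers close. It gives the time, the measured TCP pose, the force, the opening and the grip force at its end, in the units of the state.
- sensors.sense(): the state, without advancing time (a new reading comes with each control period).
- imaging.read_camera(name): name is "side" or "top" or "wrist"; returns a dict with "img" (420x560x3 uint8, blue, green, red), "intrinsics" (3x3 intrinsics, pixels), "origin" and "rotation" of the camera in the world. Camera axes: x right, y down, z forward; pixel columns grow to the right and rows downward; lengths in m; the calibration is good to about 2 mm. The wrist camera is an equidistant fisheye: a pixel r from the principal point sees the ray r / f radians off the axis. A picture is of the moment at which its call begins. There is no depth.
- order.close_job(): hands the job in; it is judged then, once.
Trained networks look in a picture, given as the dict that the camera call returned (one of the last four; its "shot" number tells which), for a name from the list of things; names that differ only in an ending like _2 or _b are one class to them, and where a whole thing is asked for, a point or a joint stands for the part that bears it (a point fixed in the world has none). Each returns a list of dicts, best first, with "score" (0 to 1); they miss things now and then, are a little off and sometimes report something else, mostly with a low value. They report only what shows in the picture. A call takes as long as a camera call. They do not tell look-alikes from the thing itself.
- models.cut_out(picture, query): "mask" (420x560 bool, what is visible of it) and "xy" ([column, row] in pixels, amid what is visible of it).
- models.pinpoint(picture, query): "xy" ([column, row] in pixels: a listed point, or the origin of a listed thing).
The state is a dict: "time": time; "q": joint angles; "qvel": joint speeds; "tau": joint torques, N m; "ee_pos": TCP position; "orientation": TCP orientation; "wrist_force": force on the tool from outside, world axes, zero at the start; "wrist_torque": the same for the moment, N m; "gripper_width": finger opening in m; "grasp_force": force on a finger pad.
Only numpy, scipy, OpenCV 4.12 (cv2) and the standard library are available. Lean on these libraries where they do the work, as an engineer would, in place of code of your own. Each camera call takes 0.05 s, during which the arm holds its last target. There are 200 camera calls.

## Working session

There is one attempt and no reset: what is moved stays moved. The work goes in short steps, Python scripts to look and compute and a shell command to move; the robot and the scene stay as the last step left them, time stands still between calls to the robot, and variables do not carry over. Pictures are saved under pics/ and viewed, at most 10 in all, crops included, and the job is handed in when it is done.

```bash
mkdir -p pics; cat > h.py <<'E'
import numpy as np, cv2
from scipy.spatial.transform import Rotation as R
from plant import sensors, imaging, order, models
def ray(p,xy):
    K=np.array(p["intrinsics"]);o=np.array(p["origin"]);Rm=np.array(p["rotation"])
    v=np.array([(xy[0]-K[0,2])/K[0,0],(xy[1]-K[1,2])/K[1,1]])
    if p.get("name")=="wrist":
        r=np.linalg.norm(v); d=np.r_[v/max(r,1e-9)*np.sin(r),np.cos(r)]
    else: d=np.r_[v,1]
    d=Rm@d; return o,d/np.linalg.norm(d)
def onz(p,xy,z):
    o,d=ray(p,xy); return o+d*(z-o[2])/d[2]
def tri(rs):
    A=sum(np.eye(3)-np.outer(d,d) for o,d in rs); b=sum((np.eye(3)-np.outer(d,d))@o for o,d in rs)
    return np.linalg.solve(A,b)
def cam(n):
    p=imaging.read_camera(n); p["name"]=n; return p
E
python3 - <<'E'
from h import *
np.set_printoptions(precision=3,suppress=True)
s=sensors.sense();print({k:np.round(v,3) for k,v in s.items()})
P={}
for n in ["top","side"]:
    p=cam(n);P[n]=p;cv2.imwrite(f"pics/{n}0.png",p["img"]);print(n,p["origin"],p["rotation"],p["intrinsics"])
    for q in ["tin_left_centre","pad_centre","marker_centre","prism_centre"]:
        for d in models.pinpoint(p,q)[:5]: print(n,q,np.round(d["xy"],1),round(d["score"],2),onz(p,d["xy"],0.03 if 'tin' in q else 0.005))
E
```

```text
{'time': np.float64(0.0), 'q': array([ 1.058,  0.334,  0.04 ,  1.466, -0.013,  1.343, -0.058]), 'qvel': array([-0.001, -0.002, -0.001,  0.001, -0.   ,  0.002, -0.001]), 'tau': array([  0.   , -65.635,   1.336, -40.38 ,  -0.06 ,   0.045,   0.   ]), 'ee_pos': array([ 0.261, -0.595,  0.244]), 'orientation': array([-3.073, -0.645,  0.001]), 'wrist_force': array([-0.863, -0.468,  0.302]), 'wrist_torque': array([-0.026,  0.004, -0.02 ]), 'grasp_force': np.float64(0.0), 'gripper_width': np.float64(0.087)}
top [0.41  0.003 1.109] [-2.152  2.172 -0.133] [[540.433   0.    285.777]
 [  0.    540.433 202.803]
 [  0.      0.      1.   ]]Traceback (most recent call last):
  File "<stdin>", line 8, in <module>
  File "h.py", line 12, in onz
    o,d=ray(p,xy); return o+d*(z-o[2])/d[2]
                                       ~^^^
IndexError: invalid index to scalar variable.
```

```bash
sed -i 's/Rm=np.array(p\["rotation"\])/Rm=R.from_rotvec(p["rotation"]).as_matrix()/' h.py
python3 - <<'E'
from h import *
np.set_printoptions(precision=3,suppress=True)
P={}
for n in ["top","side"]:
    p=cam(n);P[n]=p;cv2.imwrite(f"pics/{n}0.png",p["img"]);print(n,p["origin"])
    for q in ["tin_left_centre","pad_centre","marker_centre","prism_centre"]:
        for d in models.pinpoint(p,q)[:5]: print(n,q,np.round(d["xy"],1),round(d["score"],2),onz(p,d["xy"],0.03 if 'tin' in q else 0.005))
E
```

```text
top [0.41  0.003 1.109]
top tin_left_centre [154.6 238. ] 0.86 [0.471 0.26  0.03 ]
top tin_left_centre [315. 134.] 0.42 [ 0.68  -0.063  0.03 ]
top pad_centre [315.  134.6] 0.68 [ 0.685 -0.065  0.005]
top marker_centre [223.8 228.6] 0.87 [0.49  0.125 0.005]
top prism_centre [351.1 240.2] 0.61 [ 0.464 -0.135  0.005]
side [ 0.344 -0.555  0.529]
side tin_left_centre [224.6 161.5] 0.74 [0.459 0.254 0.03 ]
side pad_centre [382.6 252.1] 0.91 [ 0.682 -0.076  0.005]
side prism_centre [272.3 300.6] 0.96 [ 0.464 -0.131  0.005]
```

View pics/top0.png

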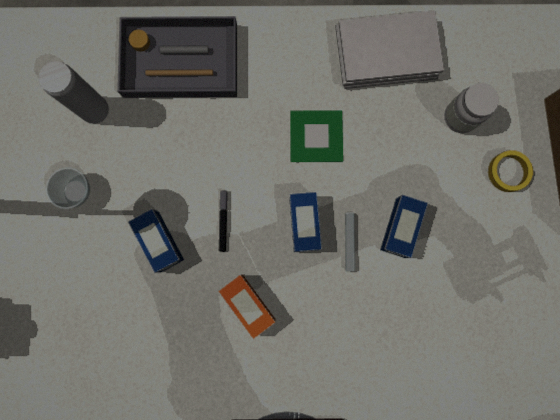

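View pics/side0.png

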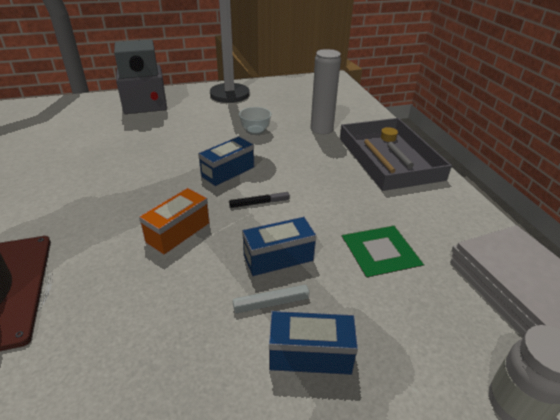

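Top picture: blue tins at (156,240), (305,222) and (405,226); the look-alike, an orange tin, is at (247,305) and isn't meant. The three blue ones fit the description. The marker is at (224,220), the glass bar at (351,240) and the pad at (317,136). Next I measure the label rectangles from both views.

```bash
python3 - <<'E'
from h import *
np.set_printoptions(precision=4,suppress=True)
P={n:cam(n) for n in ["top","side"]}
guess={"L":((156,240),(227,148)),"M":((305,222),(280,233)),"R":((405,226),(313,329))}
def comp(img,xy):
    h=img.astype(int); m=((h.min(2)>90)&(h[...,0]-h[...,2]<25)).astype(np.uint8)
    n,l,st,c=cv2.connectedComponentsWithStats(m,connectivity=4)
    k=l[xy[1],xy[0]]
    return (l==k) if k else None
for q in ["tin_left_centre","tin_middle_centre","tin_right_centre"]:
    for n in P: print(q,n,[(np.round(d["xy"],0),int(d["mask"].sum()),round(d["score"],2)) for d in models.cut_out(P[n],q)])
for k,(a,b) in guess.items():
    r=[];
    for n,xy in (("top",a),("side",b)):
        m=comp(P[n]["img"],xy)
        if m is None or m.sum()>2500: print(k,n,"bad",None if m is None else m.sum());continue
        ys,xs=np.nonzero(m); w=np.array([onz(P[n],(x,y),0.06)[:2] for x,y in zip(xs,ys)])
        cn=w.mean(0); rect=cv2.minAreaRect((w*1000).astype(np.float32))
        e,v=np.linalg.eigh(np.cov(w.T)); ang=np.degrees(np.arctan2(v[1,1],v[0,1]))
        print(k,n,m.sum(),"centre z.06",cn,"rect",np.round(rect[0],1),np.round(rect[1],1),round(rect[2],1),"axis deg",round(ang,1))
        # pixel of the world centroid
        r.append(ray(P[n],(xs.mean(),ys.mean())))
    if len(r)==2: print(k,"tri",tri(r))
E
cat > crop.py <<'E'
from h import *
i=cv2.imread("pics/top0.png")[170:350,110:460]; cv2.imwrite("pics/crop0.png",cv2.resize(i,None,fx=2.2,fy=2.2,interpolation=cv2.INTER_CUBIC))
E
python3 crop.py
```

```text
tin_left_centre top [(array([152., 239.]), 1957, 0.81)]
tin_left_centre side [(array([226., 160.]), 1938, 0.75)]
tin_middle_centre top [(array([303., 223.]), 1558, 0.9), (array([244., 303.]), 1783, 0.59)]
tin_middle_centre side [(array([172., 224.]), 2875, 0.81), (array([281., 243.]), 3223, 0.7)]
tin_right_centre top [(array([404., 226.]), 1877, 0.67)]
tin_right_centre side [(array([310., 345.]), 5206, 0.9)]
L top 469 centre z.06 [0.4618 0.2548] rect [462.4 255.1] [53.9 33.1] 28.6 axis deg -150.2
L side 215 centre z.06 [0.463  0.2581] rect [463.9 258.6] [56.7 35.8] 28.7 axis deg -150.2
L tri [0.462  0.2543 0.0621]
M top 516 centre z.06 [ 0.4994 -0.0391] rect [499.5 -39.1] [58.8 33.4] 3.5 axis deg -176.2
M side 509 centre z.06 [ 0.5    -0.0374] rect [500.1 -37.1] [61.2 35.6] 4.2 axis deg -174.9
M tri [ 0.4993 -0.039   0.0614]
R top 518 centre z.06 [ 0.4889 -0.2362] rect [ 489.  -236.2] [33.2 58.6] 71.1 axis deg 161.5
R side 1005 centre z.06 [ 0.4897 -0.2349] rect [ 489.9 -234.6] [34.5 60.3] 71.3 axis deg 160.9
R tri [ 0.489  -0.2359  0.0613]
```

View pics/crop0.png

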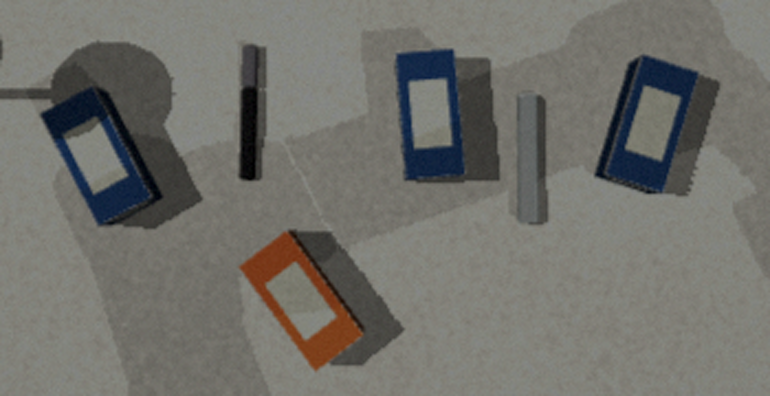

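Confirmed in the crop: the three blue tins (left, middle, right) sit at crop (95,155), (430,115) and (655,123). The orange decoy at (300,300) is excluded. Two views put the lids at z≈0.061.

```bash
cat > plan.py <<'E'
import sys
from h import *
# plan.py x y z yawdeg -> turn units (tool) then shift units in tool axes after the turn
x,y,z,yaw=map(float,sys.argv[1:5]); s=sensors.sense()
R0=R.from_rotvec(s["orientation"]); Rt=R.from_euler("z",yaw,degrees=True)*R.from_euler("x",180,degrees=True)
t=(R0.inv()*Rt).as_rotvec(); d=Rt.inv().apply(np.array([x,y,z])-s["ee_pos"])
print("t",s["time"],"pos",np.round(s["ee_pos"],4),"turn",np.round(np.degrees(t)/120,4),"shift",np.round(d/0.06,3))
print("F",np.round(s["wrist_force"],2),"T",np.round(s["wrist_torque"],3),"toolT",np.round(R0.inv().apply(s["wrist_torque"]),3),"w",round(float(s["gripper_width"]),4),"g",round(float(s["grasp_force"]),1))
E
python3 plan.py 0.49 -0.12 0.24 29
python3 - <<'E'
from h import *
rs=[]
for n in ["top","side"]:
    p=cam(n); h=p["img"].astype(int); m=((h[...,1]-h[...,0]>25)&(h[...,1]-h[...,2]>25)).astype(np.uint8)
    k,l,st,c=cv2.connectedComponentsWithStats(m); i=1+st[1:,4].argmax(); cs,_=cv2.findContours((l==i).astype(np.uint8),cv2.RETR_EXTERNAL,2)
    w=np.array([onz(p,q[0],0.003)[:2] for q in cs[0]],np.float32)*1000; print(n,cv2.minAreaRect(w))
    d=models.pinpoint(p,"pad_centre")[0]; rs.append(ray(p,d["xy"]))
print(tri(rs))
E
python3 -m jog --help | head -5
```

```text
t 1.0 pos [ 0.2613 -0.5951  0.2446] turn [-0.      0.     -0.0441] shift [ 7.173 -5.078  0.076]
F [ 0.71 -0.26 -0.65] T [ 0.009 -0.033 -0.004] toolT [-0.005  0.034  0.004] w 0.0868 g 0.0
top ((682.629638671875, -66.97925567626953), (108.91825866699219, 106.94995880126953), 89.52975463867188)
side ((683.8438720703125, -66.36183166503906), (109.36277770996094, 108.93486785888672), 89.96240234375)
[ 0.68175389 -0.06848572  0.0047896 ]schema error: expected rows of numbers
```

```bash
python3 -m jog '0 0 0 0 0 -0.044 -1; 0.65 -0.46 0 0 0 0 -1; 0.65 -0.46 0 0 0 0 -1; 0.65 -0.46 0 0 0 0 -1; 0.65 -0.46 0 0 0 0 -1; 0.65 -0.46 0 0 0 0 -1; 0.65 -0.46 0 0 0 0 -1; 0.65 -0.46 0 0 0 0 -1; 0.65 -0.46 0 0 0 0 -1; 0.65 -0.46 0 0 0 0 -1; 0.65 -0.46 0 0 0 0 -1; 0.65 -0.46 0 0 0 0 -1' 45; python3 plan.py 0.463 0.256 0.14 29
```

```text
time: 2.7
ee_pos: [0.49, -0.1203, 0.2448]
orientation: [3.041, 0.786, 0.001]
wrist_force: [0.2, -0.3, -0.9]
gripper_width: 0.0867
grasp_force: 0.0
t 2.7 pos [ 0.49   -0.1203  0.2448] turn [ 0.0003 -0.0002 -0.0002] shift [ 2.647 -5.703  1.747]
F [ 0.21 -0.34 -0.87] T [-0.06  -0.082  0.011] toolT [-0.092  0.043 -0.011] w 0.0867 g 0.0
```

```bash
python3 -m jog '0.265 -0.57 0 0 0 0 -1; 0.265 -0.57 0 0 0 0 -1; 0.265 -0.57 0 0 0 0 -1; 0.265 -0.57 0 0 0 0 -1; 0.265 -0.57 0 0 0 0 -1; 0.265 -0.57 0 0 0 0 -1; 0.265 -0.57 0.2 0 0 0 -1; 0.265 -0.57 0.3 0 0 0 -1; 0.265 -0.57 0.5 0 0 0 -1; 0.265 -0.57 0.74 0 0 0 -1; 0 0 0 0 0 0 -1'; python3 plan.py 0.463 0.256 0.038 29; python3 - <<'E'
from h import *
p=cam("wrist"); cv2.imwrite("pics/w1.png",p["img"])
for d in models.cut_out(p,"tin_left_centre"): print(d["xy"],d["score"],d["mask"].sum(),onz(p,d["xy"],0.06))
E
```

```text
time: 4.08
ee_pos: [0.46, 0.2566, 0.1372]
orientation: [-3.039, -0.793, 0.008]
wrist_force: [-0.3, -0.2, 0.5]
gripper_width: 0.0866
grasp_force: 0.0
t 4.075 pos [0.46   0.2566 0.1372] turn [-0.0012  0.0023  0.0022] shift [0.038 0.033 1.653]
F [-0.31 -0.17  0.47] T [-0.029 -0.016 -0.021] toolT [-0.033 -0.     0.021] w 0.0866 g 0.0
[285.7, 204.4] 0.91 10755 [0.47474845 0.26192105 0.06      ]
```

View pics/w1.png

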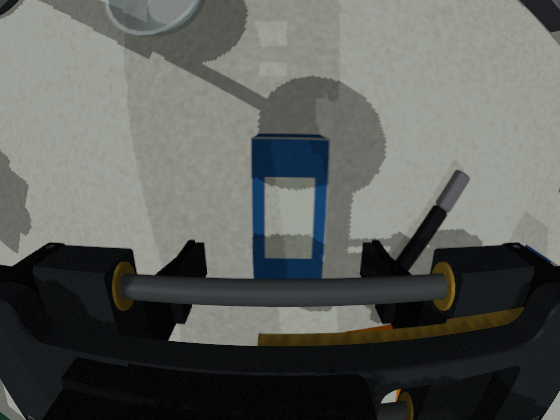

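Wrist view: the left tin is squarely between the open fingers, label spanning (264,177) to (315,259).

```bash
python3 - <<'E'
from h import *
p=cam("wrist")
c=np.array([onz(p,q,0.061) for q in [(264,177),(315,177),(315,259),(264,259)]]); print(c.mean(0), np.degrees(np.arctan2(*(c[0]-c[3])[1::-1])),np.degrees(np.arctan2(*(c[1]-c[2])[1::-1])))
E
python3 -m jog '0.03 0.03 0.3 0 0 0 -1; 0 0 0.35 0 0 0 -1; 0 0 0.35 0 0 0 -1; 0 0 0.35 0 0 0 -1; 0 0 0.25 0 0 0 -1; 0 0 0.04 0 0 0 -1; 0 0 0 0 0 0 -1'; python3 plan.py 0.463 0.256 0.038 29
```

```text
[0.46884843 0.25150578 0.061     ] 28.00175922417605 30.71256268281461
time: 5.1
ee_pos: [0.4656, 0.2538, 0.0422]
orientation: [-3.042, -0.786, -0.001]
wrist_force: [-0.6, 0.7, -0.2]
gripper_width: 0.0871
grasp_force: 0.0
t 5.1 pos [0.4656 0.2538 0.0422] turn [ 0.     -0.0003 -0.0003] shift [-0.021 -0.052  0.069]
F [-0.63  0.74 -0.24] T [-0.002 -0.025  0.021] toolT [-0.014  0.021 -0.021] w 0.0871 g 0.0
```

```bash
python3 -m jog '0 0 0.06 0 0 0 -1; 0 0 0 0 0 0 0.8; 0 0 0 0 0 0 0.8; 0 0 0 0 0 0 0.8; 0 0 0 0 0 0 0.8; 0 0 0 0 0 0 0.8; 0 0 0 0 0 0 0.8' 50; python3 plan.py 0.463 0.256 0.139 29
```

```text
time: 5.98
ee_pos: [0.4651, 0.2541, 0.0383]
orientation: [-3.041, -0.786, -0.0]
wrist_force: [-1.5, -0.5, 0.9]
gripper_width: 0.0518
grasp_force: 50.0
t 5.975 pos [0.4651 0.2541 0.0383] turn [-0.0001 -0.0001 -0.    ] shift [-0.016 -0.044 -1.679]
F [-1.49 -0.5   0.86] T [ 0.24   0.257 -0.049] toolT [ 0.334 -0.109  0.049] w 0.0518 g 50.0
```

```bash
python3 -m jog '0 0 -0.3 0 0 0 0.8; 0 0 -0.5 0 0 0 0.8; 0 0 -0.5 0 0 0 0.8; 0 0 -0.4 0 0 0 0.8; 0 0 0 0 0 0 0.8; 0 0 0 0 0 0 0.8'; python3 plan.py 0.4651 0.2541 0.139 29; python3 -m jog '0.8 0 0 0 0 0 0.8; -0.8 0 0 0 0 0 0.8; 0.8 0 0 0 0 0 0.8; -0.8 0 0 0 0 0 0.8; 0.8 0 0 0 0 0 0.8; -0.8 0 0 0 0 0 0.8; 0.8 0 0 0 0 0 0.8; 0 0 0 0 0 0 0.8; 0 0 0 0 0 0 0.8; 0 0 0 0 0 0 0.8; 0 0 0 0 0 0 0.8'; python3 plan.py 0.4651 0.2541 0.139 29
```

```text
time: 6.72
ee_pos: [0.4649, 0.2533, 0.1395]
orientation: [3.041, 0.786, -0.001]
wrist_force: [0.1, -0.5, -4.0]
gripper_width: 0.0514
grasp_force: 50.0
t 6.725 pos [0.4649 0.2533 0.1395] turn [ 0.0001  0.0005 -0.0002] shift [ 0.01  -0.01   0.008]
F [ 0.08 -0.53 -3.96] T [-0.033 -0.007  0.026] toolT [-0.033 -0.01  -0.026] w 0.0514 g 50.0
time: 8.1
ee_pos: [0.5071, 0.277, 0.1402]
orientation: [3.041, 0.786, 0.0]
wrist_force: [-0.4, -0.0, -3.5]
gripper_width: 0.0519
grasp_force: 50.0
t 8.1 pos [0.5071 0.277  0.1402] turn [ 0.0001  0.     -0.0001] shift [-0.797 -0.006  0.02 ]
F [-0.43 -0.04 -3.53] T [ 0.002  0.041 -0.018] toolT [ 0.022 -0.035  0.018] w 0.0519 g 50.0
```

```bash
cat > tq.py <<'E'
from h import *
a=[]
for i in range(8):
    imaging.read_camera("wrist"); s=sensors.sense(); Q=R.from_rotvec(s["orientation"]); a.append(np.r_[Q.inv().apply(s["wrist_torque"]),s["wrist_force"]])
print("toolT,F",np.round(np.mean(a,0),3),"sd",np.round(np.std(a,0),3))
E
python3 -m jog '0 0 0 0 0.07 0 0.8; 0 0 0 0 0.07 0 0.8; 0 0 0 0 0 0 0.8; 0 0 0 0 0 0 0.8; 0 0 0 0 0 0 0.8; 0 0 0 0 -0.07 0 0.8; 0 0 0 0 -0.07 0 0.8; 0 0 0 0 0 0 0.8; 0 0 0 0 0 0 0.8'; python3 tq.py;  python3 -m jog '0 0 0 0 -0.07 0 0.8; 0 0 0 0 -0.07 0 0.8; 0 0 0 0 0 0 0.8; 0 0 0 0 0 0 0.8; 0 0 0 0 0 0 0.8; 0 0 0 0 0.07 0 0.8; 0 0 0 0 0.07 0 0.8; 0 0 0 0 0 0 0.8; 0 0 0 0 0 0 0.8'; python3 tq.py; python3 plan.py 0.4651 0.2541 0.0385 29
```

```text
time: 9.22
ee_pos: [0.5072, 0.2779, 0.1398]
orientation: [-3.04, -0.787, -0.002]
wrist_force: [0.0, 0.5, -4.0]
gripper_width: 0.0517
grasp_force: 50.0
toolT,F [ 1.300e-02 -9.000e-03  1.000e-03 -7.000e-03 -5.000e-03 -4.066e+00] sd [0.024 0.036 0.021 0.538 0.497 0.301]
time: 10.75
ee_pos: [0.5078, 0.2766, 0.1412]
orientation: [3.041, 0.784, -0.0]
wrist_force: [0.6, -0.5, -4.1]
gripper_width: 0.0516
grasp_force: 50.0
toolT,F [ 4.000e-03  2.000e-03 -0.000e+00 -2.560e-01 -1.660e-01 -4.157e+00] sd [0.014 0.036 0.019 0.453 0.346 0.417]
t 11.15 pos [0.5073 0.2774 0.1399] turn [-0.0003  0.0004 -0.    ] shift [-8.03e-01 -1.00e-03  1.69e+00]
F [-0.15  0.1  -3.3 ] T [-0.028  0.059 -0.03 ] toolT [ 0.004 -0.066  0.03 ] w 0.0517 g 50.0
```

Left is quiet (0.01 N m change between the two tilts, where a loose ball would give about 0.12). Setting it back.

```bash
python3 -m jog '-0.4 0 0 0 0 0 0.8; -0.4 0 0.2 0 0 0 0.8; 0 0 0.4 0 0 0 0.8; 0 0 0.4 0 0 0 0.8; 0 0 0.35 0 0 0 0.8; 0 0 0.2 0 0 0 0.8; 0 0 0.1 0 0 0 0.8; 0 0 0.04 0 0 0 0.8; 0 0 0.02 0 0 0 0.8; 0 0 0 0 0 0 0.8'; python3 plan.py 0.4651 0.2541 0.0383 29
```

```text
time: 12.4
ee_pos: [0.4656, 0.2541, 0.0383]
orientation: [-3.042, -0.786, -0.001]
wrist_force: [-0.5, -0.3, 0.1]
gripper_width: 0.0515
grasp_force: 50.0
t 12.4 pos [0.4656 0.2541 0.0383] turn [ 0.0001 -0.0004 -0.0001] shift [-0.007 -0.004 -0.001]
F [-0.47 -0.26  0.05] T [-0.084  0.429 -0.015] toolT [ 0.134 -0.417  0.015] w 0.0515 g 50.0
```

```bash
python3 -m jog '0 0 0 0 0 0 -1; 0 0 0 0 0 0 -1; 0 0 0 0 0 0 -1; 0 0 0 0 0 0 -1; 0 0 -0.2 0 0 0 -1; 0 0 -0.5 0 0 0 -1; 0 0 -0.6 0 0 0 -1; 0 0 -0.5 0 0 0.07 -1; 0 0 0 0 0 0.07 -1; 0 0 0 0 0 0.068 -1; 0 0 0 0 0 0 -1'; python3 plan.py 0.4995 -0.0388 0.1 4
```

```text
time: 13.78
ee_pos: [0.4653, 0.2541, 0.1464]
orientation: [-3.139, -0.112, -0.001]
wrist_force: [-0.1, -0.2, 0.5]
gripper_width: 0.0872
grasp_force: 0.0
t 13.775 pos [0.4653 0.2541 0.1464] turn [-0.0001 -0.0004  0.0008] shift [0.228 4.909 0.773]
F [-0.06 -0.17  0.48] T [ 0.062 -0.024 -0.002] toolT [0.061 0.028 0.002] w 0.0872 g 0.0
```

```bash
python3 -m jog '0.026 0.4 0 0 0 0 -1; 0.026 0.6 0 0 0 0 -1; 0.026 0.6 0 0 0 0 -1; 0.026 0.6 0 0 0 0 -1; 0.026 0.6 0 0 0 0 -1; 0.026 0.6 0 0 0 0 -1; 0.026 0.6 0 0 0 0 -1; 0.026 0.5 0.2 0 0 0 -1; 0.02 0.3 0.3 0 0 0 -1; 0 0.11 0.27 0 0 0 -1; 0 0 0 0 0 0 -1; 0 0 0 0 0 0 -1'; python3 plan.py 0.4995 -0.0388 0.0385 4; python3 - <<'E'
from h import *
p=cam("wrist"); cv2.imwrite("pics/w2.png",p["img"])
E
```

```text
time: 15.28
ee_pos: [0.4997, -0.0377, 0.0995]
orientation: [-3.139, -0.114, -0.0]
wrist_force: [0.8, 0.5, 0.3]
gripper_width: 0.0868
grasp_force: 0.0
t 15.275 pos [ 0.4997 -0.0377  0.0995] turn [-0.0003 -0.      0.0012] shift [-0.005  0.018  1.017]
F [0.79 0.53 0.33] T [0.041 0.024 0.017] toolT [ 0.043 -0.021 -0.017] w 0.0868 g 0.0
```

View pics/w2.png

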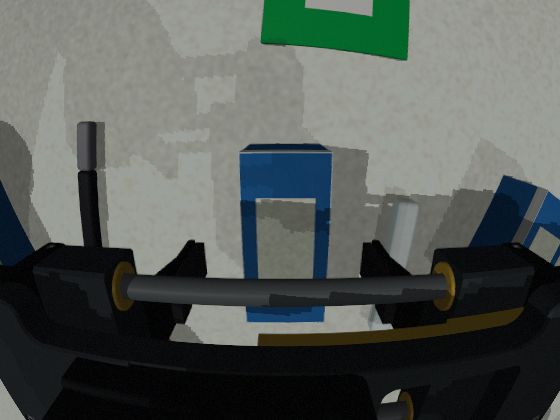

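The wrist view shows the middle tin (240–331, 150–322) centred between the fingers. The glass bar at (400,240) is clear of the right finger, so I lower, grip and lift.

```bash
python3 -m jog '0 0.01 0.3 0 0 0 -1; 0 0 0.35 0 0 0 -1; 0 0 0.25 0 0 0 -1; 0 0 0.1 0 0 0 -1; 0 0 0.02 0 0 0 -1; 0 0 0 0 0 0 -1; 0 0 0 0 0 0 0.8; 0 0 0 0 0 0 0.8; 0 0 0 0 0 0 0.8; 0 0 0 0 0 0 0.8; 0 0 0 0 0 0 0.8; 0 0 0 0 0 0 0.8' 50; python3 plan.py 0.4995 -0.0388 0.139 4
```

```text
time: 16.82
ee_pos: [0.4997, -0.0396, 0.0382]
orientation: [-3.14, -0.11, -0.0]
wrist_force: [-0.6, 0.7, 1.1]
gripper_width: 0.0511
grasp_force: 50.0
t 16.825 pos [ 0.4997 -0.0396  0.0382] turn [-0.0001 -0.      0.0003] shift [-0.002 -0.013 -1.68 ]
F [-0.61  0.72  1.11] T [0.113 0.105 0.052] toolT [ 0.12  -0.096 -0.052] w 0.0511 g 50.0
```

```bash
python3 -m jog '0 0 -0.3 0 0 0 0.8; 0 0 -0.5 0 0 0 0.8; 0 0 -0.5 0 0 0 0.8; 0 0 -0.4 0 0 0 0.8; 0 0 0 0 0 0 0.8'; python3 -m jog '0.8 0 0 0 0 0 0.8; -0.8 0 0 0 0 0 0.8; 0.8 0 0 0 0 0 0.8; -0.8 0 0 0 0 0 0.8; 0.8 0 0 0 0 0 0.8; -0.8 0 0 0 0 0 0.8; 0.8 0 0 0 0 0 0.8; 0 0 0 0 0 0 0.8; 0 0 0 0 0 0 0.8; 0 0 0 0 0 0 0.8'; python3 -m jog '0 0 0 0 0.07 0 0.8; 0 0 0 0 0.07 0 0.8; 0 0 0 0 0 0 0.8; 0 0 0 0 0 0 0.8; 0 0 0 0 0 0 0.8; 0 0 0 0 -0.07 0 0.8; 0 0 0 0 -0.07 0 0.8; 0 0 0 0 0 0 0.8; 0 0 0 0 0 0 0.8'; python3 tq.py;  python3 -m jog '0 0 0 0 -0.07 0 0.8; 0 0 0 0 -0.07 0 0.8; 0 0 0 0 0 0 0.8; 0 0 0 0 0 0 0.8; 0 0 0 0 0 0 0.8; 0 0 0 0 0.07 0 0.8; 0 0 0 0 0.07 0 0.8; 0 0 0 0 0 0 0.8; 0 0 0 0 0 0 0.8'; python3 tq.py; python3 plan.py 0.4997 -0.0396 0.0382 4
```

```text
time: 17.45
ee_pos: [0.5008, -0.0397, 0.1424]
orientation: [3.139, 0.11, 0.006]
wrist_force: [-0.3, 0.3, -4.7]
gripper_width: 0.0518
grasp_force: 50.0
time: 18.7
ee_pos: [0.5472, -0.0364, 0.1399]
orientation: [-3.14, -0.11, 0.001]
wrist_force: [0.1, -0.0, -3.5]
gripper_width: 0.0521
grasp_force: 50.0
time: 19.82
ee_pos: [0.5478, -0.0357, 0.1397]
orientation: [-3.139, -0.111, -0.002]
wrist_force: [-0.0, 1.0, -4.1]
gripper_width: 0.0517
grasp_force: 50.0
toolT,F [ 0.02  -0.025 -0.006  0.145 -0.21  -4.165] sd [0.038 0.027 0.043 0.499 0.653 0.691]
time: 21.35
ee_pos: [0.5477, -0.0368, 0.1412]
orientation: [3.139, 0.109, -0.0]
wrist_force: [0.8, -0.0, -4.3]
gripper_width: 0.0519
grasp_force: 50.0
toolT,F [ 0.041 -0.046  0.016 -0.215 -0.245 -3.8  ] sd [0.029 0.022 0.03  0.446 0.435 0.467]
t 21.75 pos [ 0.5477 -0.036   0.1399] turn [-0.0003  0.0003  0.0004] shift [-0.802  0.004  1.694]
F [-0.86 -0.24 -4.35] T [ 0.002  0.007 -0.067] toolT [ 0.002 -0.007  0.067] w 0.0517 g 50.0
```

Middle also looks quiet (0.02 N m). Setting it back down and going to the right tin, which should show the shift.

```bash
python3 -m jog '-0.4 0 0 0 0 0 0.8; -0.4 0 0.2 0 0 0 0.8; 0 0 0.4 0 0 0 0.8; 0 0 0.4 0 0 0 0.8; 0 0 0.35 0 0 0 0.8; 0 0 0.2 0 0 0 0.8; 0 0 0.1 0 0 0 0.8; 0 0 0.04 0 0 0 0.8; 0 0 0.02 0 0 0 0.8; 0 0 0 0 0 0 0.8'; python3 plan.py 0.4997 -0.0396 0.0382 4; python3 -m jog '0 0 0 0 0 0 -1; 0 0 0 0 0 0 -1; 0 0 0 0 0 0 -1; 0 0 0 0 0 0 -1; 0 0 -0.2 0 0 0 -1; 0 0 -0.5 0 0 0 -1; 0 0 -0.6 0 0 0 -1; 0 0 -0.5 0 0 0.07 -1; 0 0 0 0 0 0.07 -1; 0 0 0 0 0 0.05 -1; 0 0 0 0 0 0 -1'; python3 plan.py 0.489 -0.2358 0.1 -18.8
```

```text
time: 23.0
ee_pos: [0.5001, -0.0397, 0.0382]
orientation: [3.139, 0.11, 0.001]
wrist_force: [-0.7, 0.0, 0.4]
gripper_width: 0.0518
grasp_force: 50.0
t 23.0 pos [ 0.5001 -0.0397  0.0382] turn [ 0.0001 -0.0004  0.0002] shift [-0.006 -0.002  0.001]
F [-0.73  0.01  0.43] T [ 0.135  0.44  -0.008] toolT [ 0.166 -0.429  0.008] w 0.0518 g 50.0
time: 24.38
ee_pos: [0.4998, -0.0395, 0.1463]
orientation: [3.1, -0.511, 0.001]
wrist_force: [0.3, 0.2, 0.6]
gripper_width: 0.0874
grasp_force: 0.0
t 24.375 pos [ 0.4998 -0.0395  0.1463] turn [-0.     -0.0004  0.0007] shift [0.885 3.155 0.772]
F [0.27 0.18 0.59] T [0.036 0.035 0.028] toolT [ 0.023 -0.045 -0.028] w 0.0874 g 0.0
```

```bash
python3 -m jog '0.14 0.5 0 0 0 0 -1; 0.14 0.5 0 0 0 0 -1; 0.14 0.5 0 0 0 0 -1; 0.14 0.5 0 0 0 0 -1; 0.14 0.5 0 0 0 0 -1; 0.12 0.4 0.3 0 0 0 -1; 0.06 0.25 0.47 0 0 0 -1; 0 0 0 0 0 0 -1; 0 0 0 0 0 0 -1'; python3 plan.py 0.489 -0.2358 0.0385 -18.8; python3 - <<'E'
from h import *
p=cam("wrist"); cv2.imwrite("pics/w3.png",p["img"])
E
```

```text
time: 25.5
ee_pos: [0.4892, -0.2346, 0.0996]
orientation: [-3.099, 0.51, 0.0]
wrist_force: [-0.0, 0.6, -0.2]
gripper_width: 0.0871
grasp_force: 0.0
t 25.5 pos [ 0.4892 -0.2346  0.0996] turn [-0.0004  0.0001  0.001 ] shift [0.003 0.021 1.018]
F [-0.04  0.6  -0.18] T [ 0.08   0.066 -0.004] toolT [ 0.055 -0.088  0.004] w 0.0871 g 0.0
```

View pics/w3.png

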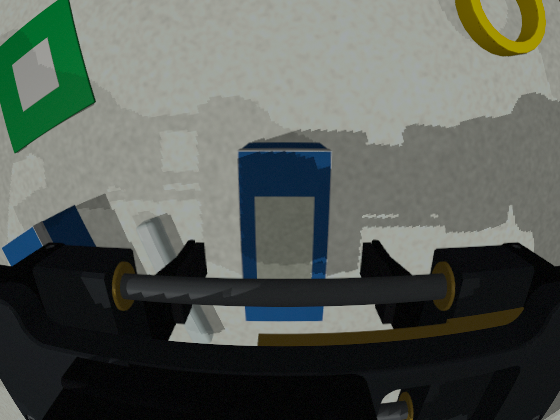

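The right tin (240–331, 150–322) is centred and the glass bar, left at (170,250), is clear.

```bash
python3 -m jog '0 0.01 0.3 0 0 0 -1; 0 0 0.35 0 0 0 -1; 0 0 0.25 0 0 0 -1; 0 0 0.1 0 0 0 -1; 0 0 0.02 0 0 0 -1; 0 0 0 0 0 0 -1; 0 0 0 0 0 0 0.8; 0 0 0 0 0 0 0.8; 0 0 0 0 0 0 0.8; 0 0 0 0 0 0 0.8; 0 0 0 0 0 0 0.8; 0 0 0 0 0 0 0.8' 50; python3 plan.py 0.489 -0.2358 0.139 -18.8
```

```text
time: 27.05
ee_pos: [0.4887, -0.236, 0.0382]
orientation: [-3.099, 0.512, -0.0]
wrist_force: [0.4, 1.0, 0.9]
gripper_width: 0.0515
grasp_force: 50.0
t 27.05 pos [ 0.4887 -0.236   0.0382] turn [-0.0001 -0.      0.0003] shift [ 0.003 -0.004 -1.679]
F [0.43 1.   0.87] T [0.284 0.004 0.018] toolT [ 0.267 -0.095 -0.018] w 0.0515 g 50.0
```

```bash
python3 -m jog '0 0 -0.3 0 0 0 0.8; 0 0 -0.5 0 0 0 0.8; 0 0 -0.5 0 0 0 0.8; 0 0 -0.4 0 0 0 0.8; 0 0 0 0 0 0 0.8'; python3 -m jog '0.8 0 0 0 0 0 0.8; -0.8 0 0 0 0 0 0.8; 0.8 0 0 0 0 0 0.8; -0.8 0 0 0 0 0 0.8; 0.8 0 0 0 0 0 0.8; -0.8 0 0 0 0 0 0.8; 0.8 0 0 0 0 0 0.8; 0 0 0 0 0 0 0.8; 0 0 0 0 0 0 0.8; 0 0 0 0 0 0 0.8'; python3 -m jog '0 0 0 0 0.07 0 0.8; 0 0 0 0 0.07 0 0.8; 0 0 0 0 0 0 0.8; 0 0 0 0 0 0 0.8; 0 0 0 0 0 0 0.8; 0 0 0 0 -0.07 0 0.8; 0 0 0 0 -0.07 0 0.8; 0 0 0 0 0 0 0.8; 0 0 0 0 0 0 0.8'; python3 tq.py;  python3 -m jog '0 0 0 0 -0.07 0 0.8; 0 0 0 0 -0.07 0 0.8; 0 0 0 0 0 0 0.8; 0 0 0 0 0 0 0.8; 0 0 0 0 0 0 0.8; 0 0 0 0 0.07 0 0.8; 0 0 0 0 0.07 0 0.8; 0 0 0 0 0 0 0.8; 0 0 0 0 0 0 0.8'; python3 tq.py; python3 plan.py 0.683 -0.067 0.16 -18.8
```

```text
time: 27.68
ee_pos: [0.4897, -0.2367, 0.1425]
orientation: [3.098, -0.512, 0.006]
wrist_force: [0.8, 0.3, -4.4]
gripper_width: 0.0517
grasp_force: 50.0
time: 28.92
ee_pos: [0.5338, -0.2516, 0.14]
orientation: [-3.099, 0.513, 0.0]
wrist_force: [1.0, -0.2, -3.6]
gripper_width: 0.0516
grasp_force: 50.0
time: 30.05
ee_pos: [0.5346, -0.2513, 0.1397]
orientation: [-3.099, 0.512, -0.003]
wrist_force: [-0.7, 0.1, -4.7]
gripper_width: 0.0517
grasp_force: 50.0
toolT,F [ 0.042 -0.027  0.007 -0.044 -0.125 -3.579] sd [0.013 0.029 0.033 0.571 0.518 0.349]
time: 31.58
ee_pos: [0.5341, -0.2521, 0.1413]
orientation: [3.099, -0.513, -0.0]
wrist_force: [-0.1, -1.2, -3.2]
gripper_width: 0.0516
grasp_force: 50.0
toolT,F [ 0.051 -0.072 -0.008 -0.014  0.034 -3.946] sd [0.02  0.023 0.036 0.465 0.564 0.387]
t 31.975 pos [ 0.5343 -0.2515  0.1398] turn [-0.0002  0.0004  0.0003] shift [ 1.355 -3.709 -0.336]
F [-0.2  -0.06 -3.78] T [0.043 0.049 0.07 ] toolT [ 0.025 -0.06  -0.07 ] w 0.0517 g 50.0
```

No clear shift yet: the right tin changed by 0.045 N m, more than the other two but under the expected 0.12. I'll measure while tilted instead.

```bash
python3 -m jog '0 0 0 0 0.07 0 0.8; 0 0 0 0 0.07 0 0.8; 0 0 0 0 0 0 0.8; 0 0 0 0 0 0 0.8; 0 0 0 0 0 0 0.8; 0 0 0 0 0 0 0.8' | head -3; python3 tq.py;  python3 -m jog '0 0 0 0 -0.07 0 0.8; 0 0 0 0 -0.07 0 0.8; 0 0 0 0 -0.07 0 0.8; 0 0 0 0 -0.07 0 0.8;  0 0 0 0 0 0 0.8; 0 0 0 0 0 0 0.8; 0 0 0 0 0 0 0.8; 0 0 0 0 0 0 0.8'|head -3; python3 tq.py; python3 plan.py 0.683 -0.067 0.16 -18.8
```

```text
time: 32.72
ee_pos: [0.535, -0.2516, 0.1403]
orientation: [3.022, -0.499, 0.446]
toolT,F [ 0.036 -0.598  0.007 -0.175  0.128 -3.818] sd [0.033 0.021 0.023 0.577 0.744 0.761]
time: 34.12
ee_pos: [0.5337, -0.2518, 0.1412]
orientation: [-3.022, 0.5, 0.443]
toolT,F [ 0.051  0.473 -0.014 -0.03   0.049 -3.86 ] sd [0.022 0.037 0.028 0.495 0.56  0.344]
t 34.525 pos [ 0.534  -0.2516  0.1401] turn [0.     0.14   0.0003] shift [ 1.359 -3.712 -0.331]
F [ 0.54 -0.81 -4.17] T [-0.136 -0.476 -0.014] toolT [0.028 0.494 0.006] w 0.0516 g 50.0
```

```bash
python3 -m jog '0 0 0 0 0.055 0 0.8; 0 0 0 0 0.05 0 0.8; 0 0 0 0 0 0 0.8; 0 0 0 0 0 0 0.8' | head -3; python3 tq.py;  python3 -m jog '0 0 0 0 0.08 0 0.8; 0 0 0 0 0.08 0 0.8; 0 0 0 0 0.015 0 0.8; 0 0 0 0 0 0 0.8; 0 0 0 0 0 0 0.8;  0 0 0 0 0 0 0.8; 0 0 0 0 -0.055 0 0.8; 0 0 0 0 -0.05 0 0.8; 0 0 0 0 0 0 0.8; 0 0 0 0 0 0 0.8'|head -3; python3 tq.py; python3 plan.py 0.683 -0.067 0.16 -18.8
```

```text
time: 35.02
ee_pos: [0.534, -0.2518, 0.1403]
orientation: [-3.085, 0.51, 0.116]
toolT,F [ 4.800e-02  3.700e-02 -1.000e-03  4.180e-01 -5.200e-02 -4.363e+00] sd [0.024 0.025 0.018 0.477 0.373 0.629]
time: 36.67
ee_pos: [0.5341, -0.2513, 0.1396]
orientation: [3.086, -0.509, 0.115]
toolT,F [ 6.400e-02 -1.420e-01 -1.200e-02 -3.000e-03 -2.660e-01 -4.205e+00] sd [0.013 0.029 0.033 0.537 0.377 0.43 ]
t 37.075 pos [ 0.5339 -0.2517  0.1404] turn [ 0.0001 -0.0352  0.0001] shift [ 1.361 -3.715 -0.327]
F [ 0.12 -0.07 -4.1 ] T [0.087 0.139 0.039] toolT [ 0.041 -0.16  -0.036] w 0.0516 g 50.0
```

The change between ±4.2° is 0.179 N m. The model gives 0.27 for a quiet tin and 0.18 for a loose ball, so the right tin looks like the rattler. One last check at ±1°, where a loose ball reverses the sign.

```bash
python3 -m jog '0 0 0 0 -0.015 0 0.8; 0 0 0 0 -0.012 0 0.8; 0 0 0 0 0 0 0.8' | head -3; python3 tq.py;  python3 -m jog '0 0 0 0 -0.075 0 0.8; 0 0 0 0 -0.073 0 0.8; 0 0 0 0 0 0 0.8; 0 0 0 0 0 0 0.8;  0 0 0 0 0 0 0.8; 0 0 0 0 0.06 0 0.8; 0 0 0 0 0.04 0 0.8; 0 0 0 0 0.025 0 0.8; 0 0 0 0 0.015 0 0.8; 0 0 0 0 0 0 0.8'|head -3; python3 tq.py; python3 plan.py 0.683 -0.067 0.16 -18.8
```

```text
time: 37.45
ee_pos: [0.5344, -0.2516, 0.14]
orientation: [3.097, -0.512, 0.026]
toolT,F [ 0.06  -0.025 -0.019  0.1    0.086 -4.199] sd [0.019 0.016 0.027 0.618 0.443 0.42 ]
time: 39.1
ee_pos: [0.5331, -0.2518, 0.1414]
orientation: [3.098, -0.513, 0.003]
toolT,F [ 0.056 -0.098 -0.014  0.05   0.127 -4.206] sd [0.034 0.032 0.028 0.526 0.309 0.364]
t 39.5 pos [ 0.5341 -0.2515  0.1399] turn [-0.0001  0.0002  0.0003] shift [ 1.358 -3.711 -0.334]
F [-0.69 -0.14 -4.36] T [ 0.046  0.16  -0.007] toolT [-0.008 -0.166  0.007] w 0.0516 g 50.0
```

Confirmed: the sign reversed (+0.073), so the right tin has the loose ball. Carrying it to the pad.

```bash
python3 -m jog '0.06 -0.2 -0.04 0 0 0 0.8; 0.13 -0.35 -0.04 0 0 0 0.8; 0.15 -0.4 -0.04 0 0 0 0.8; 0.15 -0.4 -0.04 0 0 0 0.8; 0.15 -0.4 -0.04 0 0 0 0.8; 0.15 -0.4 -0.04 0 0 0 0.8; 0.15 -0.4 -0.04 0 0 0 0.8; 0.15 -0.4 -0.04 0 0 0 0.8; 0.13 -0.35 -0.03 0 0 0 0.8; 0.1 -0.28 0 0 0 0 0.8; 0.04 -0.13 0 0 0 0 0.8; 0 0 0 0 0 0 0.8'; python3 -m jog '0 0 0 0 0 0 0.8; 0 0 0 0 0 0 0.8; 0 0 0 0 0 0 0.8; 0 0 0 0 0 0 0.8; 0 0 0 0 0 0 0.8; 0 0 0 0 0 0 0.8; 0 0 0 0 0 0 0.8; 0 0 0 0 0 0 0.8'|head -1; python3 plan.py 0.683 -0.067 0.16 -18.8; python3 - <<'E'
from h import *
p=cam("side"); cv2.imwrite("pics/s2.png",p["img"])
E
```

```text
time: 41.0
ee_pos: [0.683, -0.0668, 0.1609]
orientation: [-3.1, 0.512, 0.001]
wrist_force: [0.3, -0.2, -3.6]
gripper_width: 0.0517
grasp_force: 50.0
time: 42.0
t 42.0 pos [ 0.6829 -0.0671  0.1611] turn [-0.      0.      0.0002] shift [ 0.001 -0.001  0.019]
F [-0.44  0.18 -4.11] T [ 0.094  0.124 -0.048] toolT [ 0.049 -0.148  0.048] w 0.0518 g 50.0
```

View pics/s2.png

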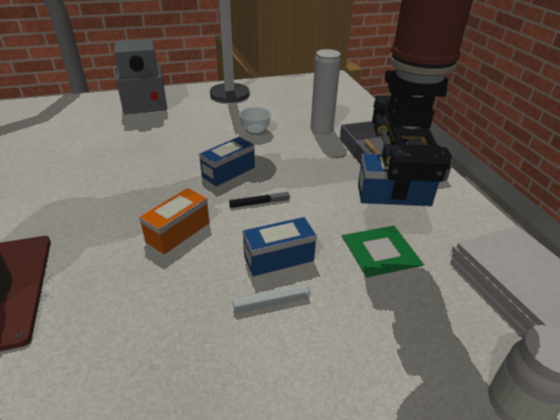

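The side view shows the right tin held upright at (397,180) above the pad at (382,250). The left tin (227,160) and middle tin (280,245) stand on the bench, and the marker and glass bar haven't moved.

```bash
python3 -c "
from plant import order
print(order.close_job())"
```

```text
the job is handed in; nothing more can be done
None
```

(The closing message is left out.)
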